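Drop the shield washer into the flywheel's pilot bore

TASK

The pilot bearing is already home in the bore in the middle of the flywheel; the flat steel shield washer lying on the flywheel's face goes in on top of it. Nudge the washer across the face with your fingertips, without picking it up, until it slips over the edge of the bore and drops in flat on the bearing; leave the circlip, the bolts and everything else where they lie. Then hold the washer down in the bore with a light push of a fingertip and finish while still holding it there, so that I can spring the circlip in.

Things in the scene. Friction and masses are not known exactly. Their poses are not given: they have to be found in the camera images.
- flywheel: fixed cast-iron flywheel, face up on two battens, 330 mm across its ring gear; origin on the bench under its centre, z up. Its flat face is 57 mm above the bench, out to 152 mm from the centre; the ring gear outside is lower by 14 mm. Three dowels, 8 mm thick, stand 9 mm tall on the face, 145 mm from the centre, at 0, 120 and 240 degrees from the flywheel's x axis
- bore (a point): centre of the mouth of the round bore in the middle of the flywheel's face, level with the face (57 mm above the bench). The bore is 73.6 mm across and 10 mm deep down to the bearing, which forms a flat floor; a washer lying home in it has its top 4 mm below the face
- washer_mid (a point): centre of the loose flat steel shield washer, half-way up its thickness: 70 mm across, 6 mm thick, 22 mm hole, 0.13 to 0.21 kg. It lies flat on the flywheel's face at the start, centre 80 to 100 mm from the bore's centre, on the flywheel frame's -x side (3 mm above the face); home in the bore it lies 7 mm below the face
- washer: the same washer: origin at the centre of its underside, z normal to it
- circlip: loose bystander: thin C-shaped spring ring, 77 mm across, 2.5 mm thick, lying on the flywheel's face; origin under its centre. To be left where it is
- cover_bolt0: loose bystander: small bolt, 39 mm tall, standing on its 22 mm head on the flywheel's face; origin under its head. To be left where it is
- cover_bolt1: loose bystander: another such bolt on the flywheel's face. To be left where it is
- old_bearing: loose bystander: used ball bearing, 72 mm across, 19 mm high, on the bench; origin under its centre. To be left where it is
- release_bearing: loose bystander: clutch release bearing on a black sleeve, 75 mm across, 40 mm high, on the bench; origin under its centre. To be left where it is
- clutch_disc: loose bystander: clutch driven plate, 200 mm across, 22 mm high at the hub, on the bench; origin under its centre. To be left where it is
- align_tool: loose bystander: white plastic clutch alignment mandrel, 155 mm long, 23 mm thick, lying on the bench; origin under its middle. To be left where it is
- ring_spanner: loose bystander: steel spanner, 200 mm long, 8 mm thick, lying on the bench; origin under its middle. To be left where it is
Mind the look-alikes: they are no part of the job. What is meant by the washer is not turquoise, and is the smaller of those in its own colour.

How it is judged:
On the way:
1. the washer has slipped over the edge and lies in the bore (horizontal distance between washer_mid and bore below 0.004 m and z of washer_mid in the frame of bore between -0.0095 and -0.0055 m and angle between washer's own z axis and vertical below 0.04 rad), for 0.2 s.
At the end, for the whole second after the job is handed in: the washer lies flat in the bore (centre within 4 mm of the bore's axis, its middle 5.5 to 9.5 mm below the face, tilted less than 0.04 rad) and the fingers are still pushing on it with more than 1 N and less than 40 N (all of step 1 and contact force between the fingers and washer between 1 and 40 N); the arm keeps its last pose, push and grip.
It fails at once if the washer is picked up: its middle comes more than 8 mm higher than when it lies on the face (z of washer_mid in the frame of bore above 0.011 m).
It fails at once if the washer is pushed or squeezed with more than 60 N (contact force between the fingers and washer above 60 N).
It fails at once if the circlip, a bolt or anything else loose is moved by more than 15 mm (distance of any of circlip, cover_bolt0, cover_bolt1, old_bearing, release_bearing, clutch_disc, align_tool, ring_spanner from where it was at the start of the episode above 0.015 m).
It also fails if it takes over 38 s, if anything falls off the work surface, if the arm or the gripper's body presses on something with over 40 N, if the wrist force passes 120 N, or if a joint passes its speed limit or range.

ROBOT

A 6-joint arm with a two-finger parallel gripper is mounted at the origin on the work surface. World frame = base frame: x ahead of the robot, y to its left, z up, the work surface at z = 0. Lengths are in m, angles in rad, forces in N, time in s.
With the tool pointing down it reaches from about 0.375 to 0.9 m from the base axis. Payload 3.1 kg.
Tool frame: the origin (TCP) lies midway between the tips of the shut fingers; the grasp point (between the pads) lies 19 mm behind it; z points along the fingers, y is the direction in which the jaws open and shut (so a half turn about z gives the same grasp; the last joint's range is limited). The gripper opens to 85 mm and grips with 20 to 120 N. Pads are 22 mm wide; open, the fingers measure 114 mm over their backs; the gripper's body (76 mm by 85 mm) begins 54 mm behind the grasp point. The pads swing forward as they close: fully open they stand 13 mm farther back than shut.
Start: joints at [0.985, 0.527, 1.433, -0, 1.181, -0.178], TCP at [0.248, 0.574, 0.231] pointing down, gripper open.
Joint ranges: [-3.08, 3.08], [-0.75, 2.2], [0.22, 2.44], [-1.43, 4.57], [0, 2.65], [-2.85, 2.85]. Speed limits (rad/s): [2.79, 2.79, 3.14, 3.14, 3.14, 3.14].

INTERFACE

Orientations are given as a unit quaternion [x, y, z, w].
In Python, from station import manip gives the robot as it stands. The module is installed in compiled form; this text tells all that it offers.
- The arm moves only by the tool jog_arm, never from a script. Its argument "commands" is a list of rows, each an object with "xyz": the shift along the world's x, y, z in m, a list of three; "rot": the turn, a rotation vector about the world's x, y, z in rad, a list of three. A call has 1 to 5 rows; each row shifts and turns the commanded pose from where the row before left it; what a row does not reach is not made up. A row lasts 1/12 s, in which the tool goes at most 41.7 mm and 7.16 degrees, less where a joint would pass 70% of its speed; a pose out of reach is approached as far as the arm can. A call is refused whole if a number of a shift passes 0.0417 or a number of a turn 0.125, either way. A call with a gripper value outside its range is refused whole. "fingers" is the opening, from 0 (shut) to 1 (fully open), set as the call begins (left out, the last holds). The fingers move at their own pace and stop on an object; "grip_force" is the grip in N (left out, the last holds). Time passes only in rows, so rows that do not move let the fingers close. It gives the time, the measured TCP pose, the force and the opening at its end, in the units of the state.
- manip.sense(): the state, without advancing time (a new reading comes with each control period).
- manip.snapshot(name): name is "scene" or "side" or "wrist"; returns the picture (384x512x3 uint8, blue, green, red); there is no depth.
- manip.camera_info(name): a dict with "K" (3x3 intrinsics, pixels), "rvec" (rotation vector, rad) and "tvec" (3), from world to camera coordinates, as OpenCV has them. Camera axes: x right, y down, z forward; pixel columns grow to the right and rows downward; lengths in m; the calibration is good to about 2 mm. A picture is of the moment at which its call begins: read the wrist's pose just before it. camera_info takes no time and is no camera call; for the wrist camera it gives the pose at the moment of the call.
- manip.sign_off(): hands the job in, once; it reports no verdict.
The state is a dict: "t": time; "q": joint angles; "qd": joint speeds; "tau": joint torques, N m; "tcp_pos": TCP position; "tool_rot": TCP orientation; "force": force on the tool from outside, world axes, zero at the start; "ft_torque": the same for the moment, N m; "finger_gap": opening from 0.0 (shut) to 1.0 (fully open).
Only numpy, scipy, OpenCV 4.12 (cv2) and the standard library are available. Lean on these libraries where they do the work, as an engineer would, in place of code of your own. Each camera call takes 0.05 s, during which the arm holds its last target. There are 200 camera calls.

## Working session

There is one attempt and no reset: what is moved stays moved. The work goes in short steps, Python scripts to look and compute and a tool call to move; the robot and the scene stay as the last step left them, time stands still between calls to the robot, and variables do not carry over. Pictures are saved under pics/ and viewed, about 8 in all and at most 12, crops included, and the job is handed in when it is done.

Besides the shell and the picture viewer there is one more tool, called after "Request:" as name(argument=value, ...), one argument or row to a line, values as JSON. jog_arm: Moves the arm, as the interface text tells. Its arguments: {"type":"object","properties":{"commands":{"type":"array"},"fingers":{"type":"number"},"grip_force":{"type":"number"}},"required":["commands"]}

```bash
mkdir -p pics; cat > h.py <<'E'
import cv2, numpy as np
from station import manip
def snap(name, f):
    ci=manip.camera_info(name); im=manip.snapshot(name); cv2.imwrite('pics/'+f,im); return im,ci
def ray(ci,uv,z):
    R=cv2.Rodrigues(np.array(ci['rvec'],float))[0]; t=np.array(ci['tvec'],float).ravel()
    c=-R.T@t; d=R.T@np.linalg.inv(np.array(ci['K'],float))@np.array([uv[0],uv[1],1.0])
    return c+d*(z-c[2])/d[2]
def proj(ci,p):
    return cv2.projectPoints(np.array(p,float).reshape(-1,3),np.array(ci['rvec'],float),np.array(ci['tvec'],float),np.array(ci['K'],float),None)[0].reshape(-1,2)
E
python3 - <<'E'
from h import *
a,ca=snap('scene','a.png'); b,cb=snap('side','b.png')
for c in(ca,cb):
    R=cv2.Rodrigues(np.array(c['rvec'],float))[0]; print(-R.T@np.array(c['tvec']).ravel(), R[2], np.array(c['K'])[0,0])
print(manip.sense())
E
```

```text
[ 0.93128043 -0.41282525  1.04426364] [-0.38317541  0.39735301 -0.83383882] 397.5880670998968
[-0.13462705 -0.65531437  0.9778295 ] [ 0.48350717  0.52840811 -0.69785792] 441.7807462550408
{'t': 0.1, 'q': array([ 9.84472833e-01,  5.28386709e-01,  1.43379357e+00, -2.51207145e-05,
        1.18141253e+00, -1.78504168e-01]), 'qd': array([ 3.10756173e-04, -1.31302844e-03, -2.91888312e-03,  1.70114551e-04,
       -2.77893730e-04,  1.31778589e-05]), 'tau': array([ 1.16219494e-04, -4.43298805e+01, -1.78585249e+01, -2.19674389e-04,
        3.84365005e-03, -1.97748437e-05]), 'tcp_pos': array([0.24749176, 0.57319283, 0.23041701]), 'tool_rot': array([ 2.02494751e-01,  9.79282837e-01, -9.32175686e-04, -3.62414732e-04]), 'force': array([-0.34277765, -0.37663713,  0.10536636]), 'ft_torque': array([ 0.02359684, -0.04721179,  0.00034297]), 'finger_gap': 0.9958394441254874}
```

View pics/a.png

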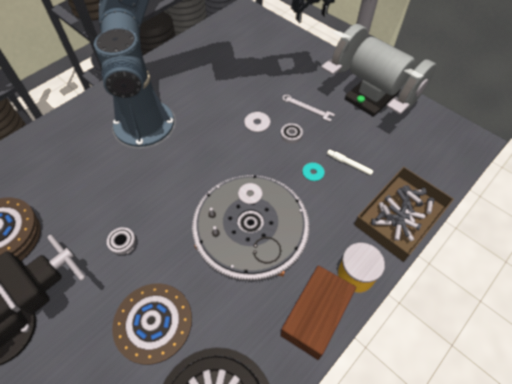

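View pics/b.png

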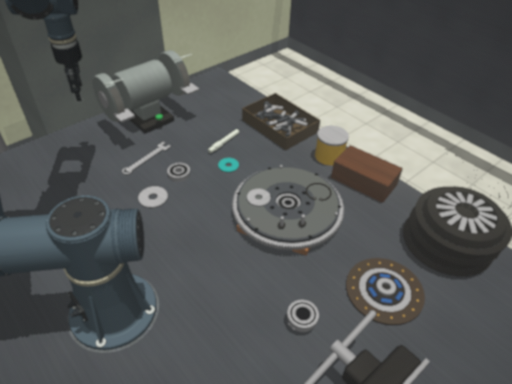

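Both pictures show the flywheel, at about (250,227) in the scene view. The white washer lies on its face near (250,192), the bore near (250,223), two bolts near (212,222) and the circlip near (267,250). I'll enlarge both views.

```bash
python3 - <<'E'
import cv2,numpy as np
a=cv2.imread('pics/a.png')[170:285,185:317]; b=cv2.imread('pics/b.png')[160:252,225:350]
cv2.imwrite('pics/ac.png',cv2.resize(a,None,fx=5,fy=5,interpolation=cv2.INTER_CUBIC))
cv2.imwrite('pics/bc.png',cv2.resize(b,None,fx=6,fy=6,interpolation=cv2.INTER_CUBIC))
E
```

```text
(no output)
```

View pics/ac.png

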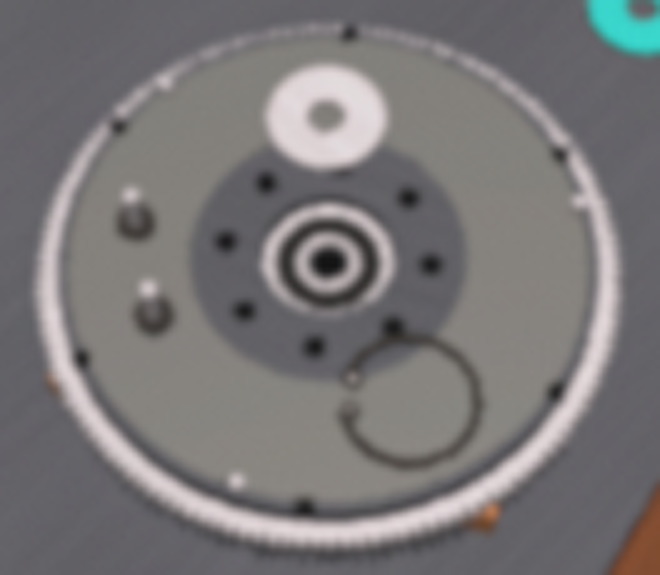

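View pics/bc.png

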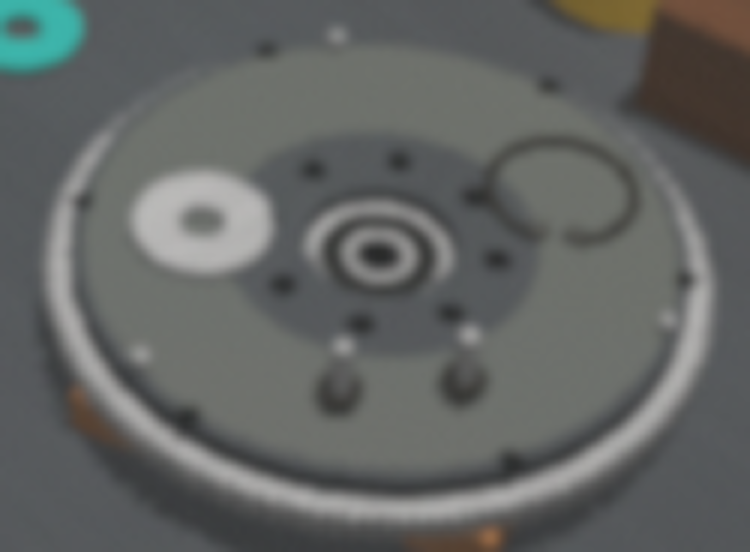

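The enlarged scene crop shows these pixels:
- Washer hole (325,115).
- Bearing centre (328,263).
- Dowel tops (166,82), (581,201) and (236,482).
- Bolt tips (131,195) and (149,288).
- Circlip centre (413,402).

The enlarged side crop shows:
- Washer hole (203,221).
- Bearing centre (379,255).
- Dowels (337,36), (140,353) and (668,320).
- Bolt tips (343,345) and (469,335).
- Circlip centre (562,190).

```bash
python3 - <<'E'
from h import *
S=lambda x,y:(185+(x+.5)/5-.5,170+(y+.5)/5-.5); B=lambda x,y:(225+(x+.5)/6-.5,160+(y+.5)/6-.5)
D={'scene':(S,dict(w=(326,116,.063),c=(328,263,.047),d0=(166,82,.065),d1=(581,201,.065),d2=(236,482,.065),b0=(131,195,.095),b1=(149,288,.095),clip=(413,402,.058))),
'side':(B,dict(w=(202,221,.063),c=(379,255,.047),d0=(140,353,.065),d1=(337,36,.065),d2=(668,320,.065),b0=(343,345,.095),b1=(469,335,.095),clip=(562,190,.058)))}
P={}
for n,(f,d) in D.items():
    ci=manip.camera_info(n)
    P[n]={k:ray(ci,f(*v[:2]),v[2]) for k,v in d.items()}
for k in P['scene']: print(k,P['scene'][k].round(4),P['side'][k].round(4))
av={k:(P['scene'][k]+P['side'][k])/2 for k in P['scene']}
m=(av['d0']+av['d1']+av['d2'])/3; print('mean dowels',m, [np.linalg.norm((av[k]-m)[:2]) for k in('d0','d1','d2')])
for k in av:
    v=(av[k]-m)[:2]; print(k,np.linalg.norm(v).round(4),np.degrees(np.arctan2(v[1],v[0])).round(1))
E
```

```text
w [0.4966 0.0214 0.063 ] [0.4972 0.0209 0.063 ]
c [ 0.5584 -0.0411  0.047 ] [ 0.5594 -0.0414  0.047 ]
d0 [ 0.4131 -0.0275  0.065 ] [ 0.4157 -0.0274  0.065 ]
d1 [0.6412 0.0792 0.065 ] [0.6426 0.0775 0.065 ]
d2 [ 0.6194 -0.1727  0.065 ] [ 0.621  -0.1728  0.065 ]
b0 [ 0.4689 -0.1035  0.095 ] [ 0.4711 -0.1036  0.095 ]
b1 [ 0.5177 -0.1357  0.095 ] [ 0.5193 -0.1362  0.095 ]
clip [ 0.6536 -0.074   0.058 ] [ 0.6537 -0.075   0.058 ]
mean dowels [ 0.55883621 -0.04060528  0.065     ] [np.float64(0.1450365887372724), np.float64(0.1451111471051785), np.float64(0.145688875229066)]
w 0.0874 135.1
c 0.0007 -82.1
d0 0.145 174.8
d1 0.1451 55.1
d2 0.1457 -65.1
b0 0.1089 -144.7
b1 0.1035 -112.9
clip 0.1007 -19.7
```

The two cameras agree to about 2 mm, and the dowels fit the 145 mm circle. That puts the bore at (0.5590,-0.0410) and the washer at (0.497,0.021). The washer is 87 mm away along 135°.

The plan is to open the fingers about 0.3 and set the jaw axis across the push. That means turning -0.377 about z and pushing along (0.707,-0.707), starting behind the washer near (0.458,0.060).

Request:
jog_arm(
  commands=[
    {"xyz": [0.014,-0.034,0],"rot": [0,0,-0.075]},
    {"xyz": [0.014,-0.034,0],"rot": [0,0,-0.075]},
    {"xyz": [0.014,-0.034,0],"rot": [0,0,-0.075]},
    {"xyz": [0.014,-0.034,0],"rot": [0,0,-0.075]},
    {"xyz": [0.014,-0.034,0],"rot": [0,0,-0.077]},
  ],
  fingers=0.3,
)

```text
t: 0.52
tcp_pos: [0.3178, 0.402, 0.2309]
tool_rot: [0.384, 0.923, -0.0, -0.0]
force: [0.9, -0.9, 0.1]
finger_gap: 0.308
```

Request:
jog_arm(
  commands=[
    {"xyz": [0.014,-0.034,0],"rot": [0,0,0]},
    {"xyz": [0.014,-0.034,0],"rot": [0,0,0]},
    {"xyz": [0.014,-0.034,0],"rot": [0,0,0]},
    {"xyz": [0.014,-0.034,0],"rot": [0,0,0]},
    {"xyz": [0.014,-0.034,0],"rot": [0,0,0]},
  ],
)

```text
t: 0.93
tcp_pos: [0.3879, 0.232, 0.2312]
tool_rot: [0.382, 0.924, -0.0, -0.0]
force: [0.2, -0.4, -0.3]
finger_gap: 0.3
```

Request:
jog_arm(
  commands=[
    {"xyz": [0.014,-0.034,-0.015],"rot": [0,0,0]},
    {"xyz": [0.014,-0.034,-0.015],"rot": [0,0,0]},
    {"xyz": [0.014,-0.034,-0.015],"rot": [0,0,0]},
    {"xyz": [0.014,-0.034,-0.015],"rot": [0,0,0]},
    {"xyz": [0,0,0],"rot": [0,0,0]},
  ],
)

```text
t: 1.35
tcp_pos: [0.446, 0.0926, 0.1692]
tool_rot: [0.385, 0.923, -0.001, -0.0]
force: [0.5, 0.2, -0.0]
finger_gap: 0.298
```

Request:
jog_arm(
  commands=[
    {"xyz": [0.006,-0.016,-0.025]},
    {"xyz": [0.006,-0.016,-0.025]},
    {"xyz": [0,0,-0.025]},
    {"xyz": [0,0,-0.015]},
    {"xyz": [0,0,0]},
  ],
)

```text
invalid input
```

```bash
python3 - <<'E'
from h import *
a,ci=snap('wrist','w.png'); s=manip.sense(); print(s['tcp_pos'],s['force'])
print(proj(ci,[[.559,-.041,.057],[.497,.021,.063]]))
E
```

```text
[0.44458387 0.09483693 0.16995827] [-0.54238265  1.08516488  0.85111901]
[[244.86648982 345.91095258]
 [243.12183872 276.97998235]]
```

View pics/w.png

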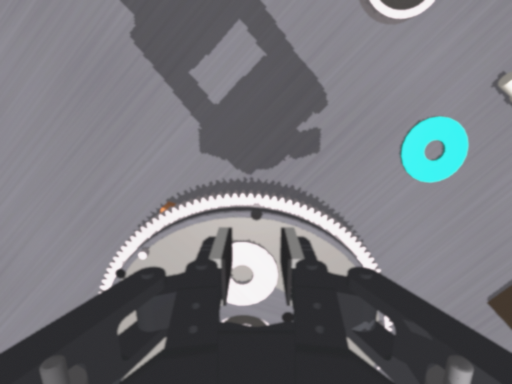

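The wrist view shows the washer hole at (242,274), against a prediction of (243,277), so the estimate is confirmed. The last move was refused because the rows lacked "rot"; I'll resend it.

Request:
jog_arm(
  commands=[
    {"xyz": [0.0065,-0.017,-0.025],"rot": [0,0,0]},
    {"xyz": [0.0065,-0.017,-0.025],"rot": [0,0,0]},
    {"xyz": [0,0,-0.025],"rot": [0,0,0]},
    {"xyz": [0,0,-0.015],"rot": [0,0,0]},
    {"xyz": [0,0,0],"rot": [0,0,0]},
  ],
)

```text
t: 1.82
tcp_pos: [0.4545, 0.0645, 0.0791]
tool_rot: [0.382, 0.924, -0.001, -0.003]
force: [-0.7, 0.4, 0.4]
finger_gap: 0.3
```

Request:
jog_arm(
  commands=[
    {"xyz": [0,0,-0.01],"rot": [0,0,0]},
    {"xyz": [0,0,-0.006],"rot": [0,0,0]},
    {"xyz": [0,0,0],"rot": [0,0,0]},
    {"xyz": [0,0,0],"rot": [0,0,0]},
  ],
)

```text
t: 2.15
tcp_pos: [0.4569, 0.0643, 0.0659]
tool_rot: [0.382, 0.924, 0.0, 0.0]
force: [0.3, -1.1, 0.1]
finger_gap: 0.302
```

Request:
jog_arm(
  commands=[
    {"xyz": [-0.001,-0.0015,-0.003],"rot": [0,0,0]},
    {"xyz": [0,0,0],"rot": [0,0,0]},
    {"xyz": [0,0,0],"rot": [0,0,0]},
  ],
)

```text
t: 2.4
tcp_pos: [0.4559, 0.0622, 0.0627]
tool_rot: [0.382, 0.924, 0.0, 0.0]
force: [-1.0, 1.1, 0.1]
finger_gap: 0.3
```

Request:
jog_arm(
  commands=[
    {"xyz": [0,0,-0.002],"rot": [0,0,0]},
    {"xyz": [0,0,0],"rot": [0,0,0]},
    {"xyz": [0,0,0],"rot": [0,0,0]},
  ],
)

```text
t: 2.65
tcp_pos: [0.4558, 0.0622, 0.0603]
tool_rot: [0.382, 0.924, -0.0, -0.0]
force: [0.2, -0.3, -1.3]
finger_gap: 0.3
```

Request:
jog_arm(
  commands=[
    {"xyz": [0,0,-0.0015],"rot": [0,0,0]},
    {"xyz": [0,0,0],"rot": [0,0,0]},
    {"xyz": [0,0,0],"rot": [0,0,0]},
  ],
)

```text
t: 2.9
tcp_pos: [0.4558, 0.0622, 0.0587]
tool_rot: [0.382, 0.924, -0.0, -0.0]
force: [-1.0, 0.3, 0.2]
finger_gap: 0.298
```

Request:
jog_arm(
  commands=[
    {"xyz": [0,0,-0.0015],"rot": [0,0,0]},
    {"xyz": [0,0,0],"rot": [0,0,0]},
    {"xyz": [0,0,0],"rot": [0,0,0]},
  ],
)

```text
t: 3.15
tcp_pos: [0.4558, 0.0623, 0.0572]
tool_rot: [0.382, 0.924, -0.0, -0.0]
force: [0.0, -0.1, 0.2]
finger_gap: 0.301
```

Request:
jog_arm(
  commands=[
    {"xyz": [0,0,-0.0015],"rot": [0,0,0]},
    {"xyz": [0,0,0],"rot": [0,0,0]},
    {"xyz": [0,0,0],"rot": [0,0,0]},
  ],
)

```text
t: 3.4
tcp_pos: [0.4559, 0.0623, 0.0569]
tool_rot: [0.382, 0.924, 0.0, 0.0]
force: [-1.9, -0.1, 10.9]
finger_gap: 0.299
```

Request:
jog_arm(
  commands=[
    {"xyz": [0,0,-0.001],"rot": [0,0,0]},
    {"xyz": [0,0,0],"rot": [0,0,0]},
    {"xyz": [0,0,0],"rot": [0,0,0]},
  ],
)

```text
t: 3.65
tcp_pos: [0.4559, 0.0622, 0.0568]
tool_rot: [0.382, 0.924, 0.0, 0.001]
force: [-2.8, 0.4, 21.4]
finger_gap: 0.296
```

The face is felt at TCP z of about 0.057, at roughly 10 N/mm. I'll raise the fingers so they clear it by about 1 mm and start pushing along (+,-).

Request:
jog_arm(
  commands=[
    {"xyz": [0,0,0.0033],"rot": [0,0,0]},
    {"xyz": [0.004,-0.004,0],"rot": [0,0,0]},
    {"xyz": [0.003,-0.003,0],"rot": [0,0,0]},
    {"xyz": [0.002,-0.002,0],"rot": [0,0,0]},
    {"xyz": [0.002,-0.002,0],"rot": [0,0,0]},
  ],
)

```text
t: 4.07
tcp_pos: [0.4664, 0.0511, 0.0577]
tool_rot: [0.383, 0.924, -0.0, -0.001]
force: [-1.6, 0.6, 1.7]
finger_gap: 0.3
```

Request:
jog_arm(
  commands=[
    {"xyz": [0.003,-0.003,0],"rot": [0,0,0]},
    {"xyz": [0.003,-0.003,0],"rot": [0,0,0]},
    {"xyz": [0.003,-0.003,0],"rot": [0,0,0]},
    {"xyz": [0.003,-0.003,0],"rot": [0,0,0]},
    {"xyz": [0.003,-0.003,0],"rot": [0,0,0]},
  ],
)

```text
t: 4.48
tcp_pos: [0.4824, 0.0358, 0.058]
tool_rot: [0.382, 0.924, -0.0, 0.0]
force: [0.0, 0.9, -1.1]
finger_gap: 0.302
```

```bash
python3 - <<'E'
from h import *
s=manip.sense(); print(s['tcp_pos'],s['force'])
a,ci=snap('scene','c.png'); b,cb=snap('side','d.png')
cv2.imwrite('pics/cd.png',np.hstack([cv2.resize(x,(400,400),interpolation=cv2.INTER_CUBIC) for x in (a[175:275,200:300],b[165:245,245:325])]))
E
```

```text
[0.48237846 0.0358177  0.05796091] [ 0.0186865   0.94355995 -1.12589583]
```

View pics/cd.png

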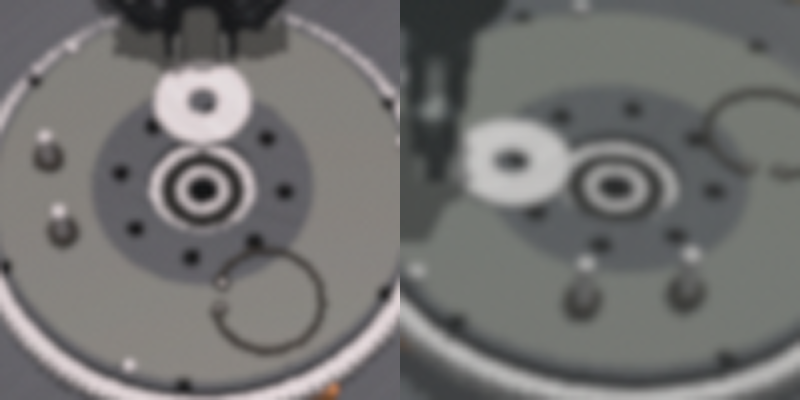

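The washer is pushed centrally. In the scene view its hole is at (203,100) and the bore at (203,188), so about 65 mm are left. The offset from TCP to washer is the predicted 43.5 mm, so I'll carry on.

Request:
jog_arm(
  commands=[
    {"xyz": [0.003,-0.003,0],"rot": [0,0,0]},
    {"xyz": [0.003,-0.003,0],"rot": [0,0,0]},
    {"xyz": [0.003,-0.003,0],"rot": [0,0,0]},
    {"xyz": [0.003,-0.003,0],"rot": [0,0,0]},
    {"xyz": [0.003,-0.003,0],"rot": [0,0,0]},
  ],
)

```text
t: 5.0
tcp_pos: [0.4972, 0.0209, 0.0581]
tool_rot: [0.382, 0.924, -0.0, 0.0]
force: [-0.5, 1.2, 1.0]
finger_gap: 0.299
```

Request:
jog_arm(
  commands=[
    {"xyz": [0.003,-0.003,0],"rot": [0,0,0]},
    {"xyz": [0.003,-0.003,0],"rot": [0,0,0]},
    {"xyz": [0.003,-0.003,0],"rot": [0,0,0]},
    {"xyz": [0.003,-0.003,0],"rot": [0,0,0]},
    {"xyz": [0.003,-0.003,0],"rot": [0,0,0]},
  ],
)

```text
t: 5.42
tcp_pos: [0.512, 0.006, 0.0581]
tool_rot: [0.382, 0.924, -0.0, -0.0]
force: [-0.9, 0.8, -0.1]
finger_gap: 0.302
```

Request:
jog_arm(
  commands=[
    {"xyz": [0.002,-0.002,0],"rot": [0,0,0]},
    {"xyz": [0.002,-0.002,0],"rot": [0,0,0]},
    {"xyz": [0.002,-0.002,0],"rot": [0,0,0]},
    {"xyz": [0.002,-0.002,0],"rot": [0,0,0]},
    {"xyz": [0.002,-0.002,0],"rot": [0,0,0]},
  ],
)

```text
t: 5.83
tcp_pos: [0.5218, -0.0038, 0.0581]
tool_rot: [0.382, 0.924, 0.0, -0.0]
force: [-1.4, 1.0, 2.5]
finger_gap: 0.295
```

```bash
python3 - <<'E'
from h import *
s=manip.sense(); print(s['tcp_pos'],s['force'])
a,ci=snap('scene','e.png'); b,cb=snap('side','f.png')
cv2.imwrite('pics/ef.png',np.hstack([cv2.resize(x,(400,400),interpolation=cv2.INTER_CUBIC) for x in (a[190:250,220:280],b[175:225,265:315])]))
E
```

```text
[ 0.52176154 -0.00377971  0.05814943] [-1.37182927  0.98512937  2.50718413]
```

View pics/ef.png

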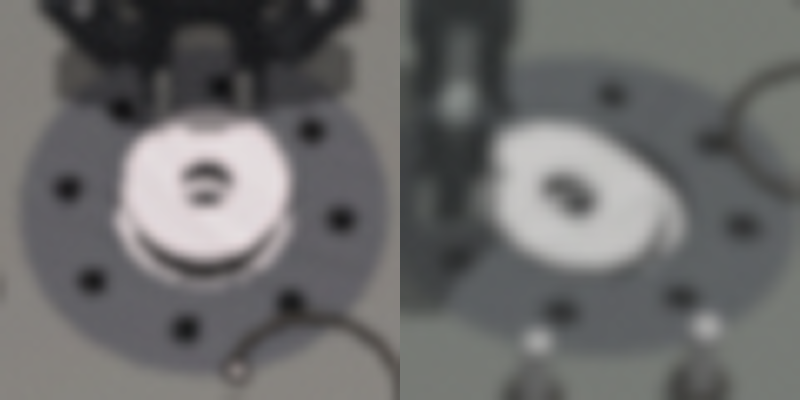

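The washer has tipped into the bore. Its hole is near (207,185) in the scene crop, and its leading edge is down inside the rim with about 9 mm to go. I'll push on gently.

Request:
jog_arm(
  commands=[
    {"xyz": [0.001,-0.001,0],"rot": [0,0,0]},
    {"xyz": [0.001,-0.001,0],"rot": [0,0,0]},
    {"xyz": [0.001,-0.001,0],"rot": [0,0,0]},
    {"xyz": [0.001,-0.001,0],"rot": [0,0,0]},
    {"xyz": [0,0,0],"rot": [0,0,0]},
  ],
)

```text
t: 6.35
tcp_pos: [0.5262, -0.008, 0.0581]
tool_rot: [0.382, 0.924, 0.0, 0.0]
force: [-0.1, -0.3, 0.4]
finger_gap: 0.301
```

Request:
jog_arm(
  commands=[
    {"xyz": [0.001,-0.001,0],"rot": [0,0,0]},
    {"xyz": [0.001,-0.001,0],"rot": [0,0,0]},
    {"xyz": [0.0005,-0.0005,0],"rot": [0,0,0]},
    {"xyz": [0,0,0],"rot": [0,0,0]},
  ],
)

```text
t: 6.68
tcp_pos: [0.5289, -0.0105, 0.0582]
tool_rot: [0.382, 0.924, 0.0, 0.001]
force: [0.1, 0.7, 0.5]
finger_gap: 0.303
```

```bash
python3 - <<'E'
from h import *
s=manip.sense(); print(s['tcp_pos'],s['force'])
a,ci=snap('scene','g.png'); b,cb=snap('side','hh.png')
cv2.imwrite('pics/gh.png',np.hstack([cv2.resize(x,(400,400),interpolation=cv2.INTER_CUBIC) for x in (a[190:250,220:280],b[175:225,265:315])]))
E
```

```text
[ 0.52892283 -0.0105472   0.05823951] [0.054119   0.70426862 0.50438157]
```

View pics/gh.png

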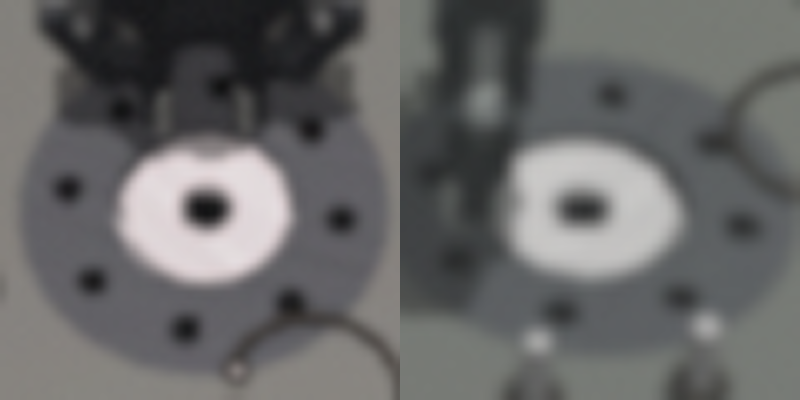

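The washer has dropped in, with its hole concentric with the bearing at (207,210) in the scene crop. I'll lift clear, centre over the bore and press down lightly.

Request:
jog_arm(
  commands=[
    {"xyz": [-0.001,0.001,0.006],"rot": [0,0,0]},
    {"xyz": [0.001,-0.001,0.006],"rot": [0,0,0]},
    {"xyz": [0.01,-0.01,0],"rot": [0,0,0]},
    {"xyz": [0.01,-0.01,0],"rot": [0,0,0]},
    {"xyz": [0.01,-0.01,0],"rot": [0,0,0]},
  ],
)

```text
t: 7.2
tcp_pos: [0.559, -0.0405, 0.0711]
tool_rot: [0.382, 0.924, 0.0, 0.001]
force: [0.8, -0.5, 0.1]
finger_gap: 0.297
```

Request:
jog_arm(
  commands=[
    {"xyz": [0,0,-0.006],"rot": [0,0,0]},
    {"xyz": [0,0,-0.006],"rot": [0,0,0]},
    {"xyz": [0,0,-0.003],"rot": [0,0,0]},
    {"xyz": [0,0,0],"rot": [0,0,0]},
    {"xyz": [0,0,0],"rot": [0,0,0]},
  ],
)

```text
t: 7.62
tcp_pos: [0.5571, -0.0395, 0.0546]
tool_rot: [0.382, 0.924, -0.0, -0.001]
force: [0.4, -0.4, 0.9]
finger_gap: 0.303
```

Request:
jog_arm(
  commands=[
    {"xyz": [0,0,-0.0015],"rot": [0,0,0]},
    {"xyz": [0,0,0],"rot": [0,0,0]},
    {"xyz": [0,0,0],"rot": [0,0,0]},
  ],
)

```text
t: 7.87
tcp_pos: [0.5582, -0.04, 0.0537]
tool_rot: [0.382, 0.924, -0.0, -0.0]
force: [-0.5, -0.3, -1.1]
finger_gap: 0.301
```

Request:
jog_arm(
  commands=[
    {"xyz": [0,0,-0.0015],"rot": [0,0,0]},
    {"xyz": [0,0,0],"rot": [0,0,0]},
    {"xyz": [0,0,0],"rot": [0,0,0]},
  ],
)

```text
t: 8.12
tcp_pos: [0.5585, -0.0402, 0.0529]
tool_rot: [0.382, 0.924, 0.0, 0.0]
force: [-1.3, -0.5, 5.7]
finger_gap: 0.303
```

Request:
jog_arm(
  commands=[
    {"xyz": [0,0,-0.0007],"rot": [0,0,0]},
    {"xyz": [0,0,0],"rot": [0,0,0]},
    {"xyz": [0,0,0],"rot": [0,0,0]},
    {"xyz": [0,0,0],"rot": [0,0,0]},
  ],
)

```text
t: 8.45
tcp_pos: [0.5585, -0.0402, 0.0529]
tool_rot: [0.382, 0.924, 0.0, 0.0]
force: [-1.2, 0.7, 9.5]
finger_gap: 0.299
```

Contact came at TCP z of 0.0529, 4 mm below the felt face level, which is exactly home height, and the push is about 10 N. I'll take one last look.

```bash
python3 - <<'E'
from h import *
a,ci=snap('scene','i.png'); b,cb=snap('side','j.png')
s=manip.sense(); print(s['tcp_pos'],s['force'])
cv2.imwrite('pics/ij.png',np.hstack([cv2.resize(x,(400,400),interpolation=cv2.INTER_CUBIC) for x in (a[185:275,205:295],b[165:245,250:330])]))
E
```

```text
[ 0.55853992 -0.04017603  0.05292005] [-2.83947428  0.99637522  9.67058284]
```

View pics/ij.png

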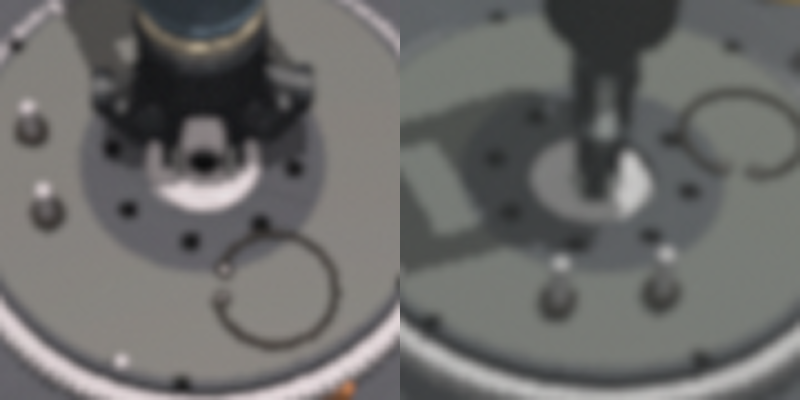

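The washer sits flat in the bore with both fingertips on it, at (205,165) in the scene crop and (595,180) in the side crop. The bolts and circlip look unmoved, so I'm handing in.

```bash
python3 -c "
from station import manip
print(manip.sign_off())"
```

```text
the job is handed in; nothing more can be done
None
```

The washer is home in the bore, and the arm is holding it down with about 10 N from both fingertips. I pushed it 87 mm across the face with the two partly open fingers until it tipped over the edge and dropped flat on the bearing. I never picked it up, and handed in at about 8.6 s of the 38 s allowed.

- **Seating:** the fingertips met the washer at z = 0.0529. That is 4 mm below where they had felt the face (0.057), the height given for a washer lying home. Both cameras show its hole centred on the bearing.
- **Bystanders:** the bolts and circlip look unmoved in the last pictures. I did not look again at the parts on the bench, but the arm never went near them at low height.
- **Problems:** one move call was refused for a missing field and I sent it again; no check failed or disagreed. The sign-off gave no verdict.

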